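Stop-button check on the specimen polisher

ROBOT

A 6-joint arm with a two-finger parallel gripper is mounted at the origin on a cart in front of the work surface, level with it; the furniture and walls round the work are solid. World frame = base frame: x ahead of the robot, y to its left, z up, the work surface at z = 0. Lengths are in mm, angles in degrees, forces in N, time in s.
With the tool pointing down it reaches from about 350 to 850 mm from the base axis. Payload 8.1 kg.
Tool frame: the origin (TCP) lies midway between the tips of the shut fingers; the grasp point (between the pads) lies 19 mm behind it; z points along the fingers, y is the line along which they close (so a half turn about z gives the same grasp; the last joint's range is limited). The gripper opens to 85 mm and grips with 20 to 120 N. Pads are 22 mm wide; open, the fingers measure 114 mm over their backs; the gripper's body (76 mm by 85 mm) begins 54 mm behind the grasp point. The pads swing forward as they close: fully open they stand 13 mm farther back than shut.
Start: joints at [-77.43, 7.471, 85.268, -0, 87.261, -4.893], TCP at [180.082, -572.342, 231.292] pointing down, gripper open.
Joint ranges: [-169.43, 169.43], [-51.17, 129.36], [1.28, 143.12], [-76.62, 256.62], [0, 156.53], [-152.29, 152.29]. Speed limits (degrees/s): [136.94, 136.94, 159.86, 180, 180, 180].

INTERFACE

Orientations are given as [roll, pitch, yaw] about the fixed x, y, z axes, in that order (R = Rz(yaw) Ry(pitch) Rx(roll)).
In Python, from bench import r, optics, workorder gives the robot as it stands.
- The arm moves only by the tool tcp_steps, called after "Emit:" as a command line: name --argument value ..., lists and objects as JSON in quotes. Schema: {"type":"object","properties":{"rows":{"type":"string"},"squeeze":{"type":"number"},"only":{"type":"string"},"quiet":{"type":"boolean"},"lines":{"type":"string"}},"required":["rows"],"additionalProperties":false}. rows is a string of 1 to 8 rows, parted by semicolons, with the numbers parted by commas; each row has 7 numbers: a rotation vector rx, ry, rz in normalised numbers (1 is 90 degrees), then dx, dy, dz in normalised numbers (1 is 400 mm), then the finger opening in mm; each row is the pose to reach, as a shift and turn from the pose commanded when the call began, along the tool's axes at that moment; what a row does not reach only later rows make up. A row lasts 1/8 s, in which the tool goes at most 62.5 mm and 10.7 degrees, less where a joint would pass 70% of its speed; a pose out of reach is approached as far as the arm can. The fingers move at their own pace and stop on an object; squeeze is the grip in N (left out, the last holds). Time passes only in rows, so rows that do not move let the fingers close. The tool returns the time, the measured TCP pose, the force, the opening and the grip force at its end. only (a regular expression) keeps the lines of the reply that match it, lines (a string "A,B") keeps lines A to B, and quiet returns only ok. A shift or turn number past 1, either way, is cut back to 1. Input that does not fit is refused with a message, and nothing moves.
- r.sense(): the state, without advancing time (a new reading comes with each control period).
- optics.snapshot(name): name is "scene" or "top" or "wrist"; returns a dict with "pixels" (384x512x3 uint8, blue, green, red), "fx", "fy", "cx", "cy" (pixels), "pose" (4x4, takes a point from camera to world coordinates). Camera axes: x right, y up, looking along -z (the intrinsics and any distortion apply to the point x, -y, -z); pixel columns grow to the right and rows downward; lengths in mm; the calibration is good to about 2 mm. A picture is of the moment at which its call begins. There is no depth.
- workorder.hand_in(): hands the job in; it is judged then, once.
The state is a dict: "time": time; "joint_pos": joint angles; "qd": joint speeds; "joint_efforts": joint torques, N m; "tool_pos": TCP position; "tcp_rot": TCP orientation; "ft_force": force on the tool from outside, world axes, zero at the start; "wrist_torque": the same for the moment, N m; "finger_gap": finger opening in mm; "grip_force": force on a finger pad.
Only numpy, scipy, OpenCV 4.12 (cv2) and the standard library are available. Lean on these libraries where they do the work, as an engineer would, in place of code of your own. Each camera call takes 0.05 s, during which the arm holds its last target. There are 200 camera calls.

TASK

Do the stop-button check on the bench polisher: push its mushroom stop in until it latches and stays down by itself with your finger off it, then turn it clockwise by pushing one side of its grip rib with a fingertip until it is released and pops fully up again, and finally press the square reset key to re-arm the machine and let it come back up. Use fingertips only: do not take the rib between the fingers or grip anything, keep off the round start key and the speed knob, leave the loose things where they are and do not shove the machine.

Things in the scene. Friction and masses are not known exactly. Their poses are not given: they have to be found in the camera images.
- polisher: white bench polisher, 7 kg, loose. Origin under its middle; x from the front control deck to the round bowl at the back, y left, z up. Deck: top at 70 mm, x -122 to -18, y -132 to 132 mm. On it in a row at x -90 mm: mushroom stop (y -82), square reset key (0), round start key (54), speed knob (100; 21 mm high). Bowl: radius 86 about x 36, 113 mm high; tap behind it to 178 mm
- stop_top (a point): middle of the top of the mushroom stop's grip rib, 122 mm above the bench when up; moves and turns with the head: x along the rib (to the back when untwisted), z up. Rib: 54 mm long, 8 mm wide; from 4 mm below the top 13 mm wide over its rubber cheeks (50 mm long). It stands across a black dome 60 mm wide, whose surface is 20 mm (axis) to 23 mm (26 mm out) below this point
- stop_press (a joint): how far the mushroom stop is pushed down, m: 0 = up. 6 N starts it, 9 to 12 N takes it to its hard stop at 0.0075; beyond 0.0065 a sprung pawl catches it, and when let go it rises to about 0.006 and stays there, latched. Twisted far enough, its spring lifts it back to 0 (a finger left over its dome or cheeks holds it down until lifted)
- stop_twist (a joint): twist of the mushroom head, rad: 0 = rib along the machine's x; grows clockwise seen from above (the rib's front end moves to the machine's left, +y), hard stop at 0.9; cannot turn the other way. A weak spring (0.024 Nm at 0, 0.06 Nm at 0.9) turns it back to 0 when let go. The latch lets go at 0.45 to 0.6; 0.7 is safely past it
- rib_left: rubber cheek on the left (+y) face of the grip rib; origin on the head's axis, 52 mm below stop_top, axes as stop_top
- rib_right: rubber cheek on the right (-y) face of the grip rib, the face to push at the rib's front end; origin and axes as rib_left
- reset_top (a point): middle of the top of the square reset key (26 x 26 mm, grey, in a 34 mm square black frame 3 mm high), 10 mm above the deck, 80 mm above the bench when up
- reset_key (a joint): how far the reset key is pushed down, m: 0 = up, hard stop at 0.005, sprung: 1.2 N to start, 2.7 N at the bottom; pressed counts from 0.0025
- start_top (a point): middle of the top of the round start key (26 mm across, grey, in a round black frame), same height and spring as the reset key; leave it alone
- start_key (a joint): how far the start key is pushed down, m: 0 = up, hard stop at 0.005
- knob_mark (a point): front end of the white mark on the top of the round speed knob, 12 mm from the knob's axis; leave it alone
- specimen_cloth: loose white resin puck, 40 mm across, 18 mm high, lying on the cloth in the bowl; origin under its middle
- specimen_bench: loose white resin puck, 30 mm across, 14 mm high, on the bench to the right of the machine; origin under its middle
- petri_dish: loose open glass dish, 60 mm across, 13 mm high, on the bench to the left of the machine; origin under its middle
- dropper_bottle: loose clear dropper bottle with a black top, 38 mm across, 110 mm high, on the bench to the left of the machine; origin under its middle
Mind the look-alikes: they are no part of the job. What is shaped like the petri_dish but brown or yellow is not meant.

How it is judged:
By the outcome, as a careful person would: the job done as asked, in the order asked, and still so for the second after the job is handed in, with the robot touching nothing.
It also fails if it takes over 48 s, if anything falls off the work surface, if the arm or the gripper's body presses on something with over 40 N, if the wrist force passes 120 N, or if a joint passes its speed limit or range.

## Working session

There is one attempt and no reset: what is moved stays moved. The work goes in short steps, Python scripts to look and compute and a tool call to move; the robot and the scene stay as the last step left them, time stands still between calls to the robot, and variables do not carry over. Pictures are saved under pics/ and viewed, at most 13 in all, crops included, and the job is handed in when it is done.

```bash
mkdir -p pics; ls
```

Run:
```python
from bench import r,optics
import cv2,numpy as np
for n in("scene","top"):
    s=optics.snapshot(n); cv2.imwrite(f"pics/{n}0.png",s["pixels"]); print(n,[s[k] for k in("fx","fy","cx","cy")],{k:v for k,v in s.items() if k not in("pixels","fx","fy","cx","cy")})
s=r.sense();print(s)
```

```text
pics
scene [398.5087690359874, 398.5087690359874, 245.57638163379642, 191.130174733449] {'pose': array([[ 8.85529940e-01,  3.44636602e-01, -3.11548290e-01,
         9.31478939e+01],
       [-4.64305319e-01,  6.33358982e-01, -6.19093668e-01,
        -6.35467064e+02],
       [-1.60404304e-02,  6.92879507e-01,  7.20874950e-01,
         1.07332424e+03],
       [ 0.00000000e+00,  0.00000000e+00,  0.00000000e+00,
         1.00000000e+00]])}
top [433.51092905517834, 433.51092905517834, 262.1101934298295, 187.4073266143141] {'pose': array([[-2.02917650e-02,  9.85862100e-01, -1.66325477e-01,
         2.72920496e+02],
       [-9.99743699e-01, -2.16784102e-02, -6.52551128e-03,
         2.08932546e+02],
       [-1.00389262e-02,  1.66150433e-01,  9.86049316e-01,
         1.44279055e+03],
       [ 0.00000000e+00,  0.00000000e+00,  0.00000000e+00,
         1.00000000e+00]])}
{'time': 0.1, 'joint_pos': array([-7.74287361e+01,  7.51091620e+00,  8.53234823e+01,  1.01344628e-03,
        8.72601685e+01, -4.89421137e+00]), 'qd': array([ 0.05589635, -0.09425493, -0.15458289, -0.13343986, -0.07836017,
       -0.03176795]), 'joint_efforts': array([ 1.47129500e-03, -5.70952141e+01, -5.01940012e+01, -1.82286967e-04,
        8.21234426e-03,  7.81652852e-05]), 'tool_pos': array([ 179.98814194, -571.85629741,  230.34366497]), 'tcp_rot': array([-1.79905864e+02, -9.07662004e-03,  1.74654185e+01]), 'ft_force': array([-0.15957577,  0.61067152,  0.95808338]), 'wrist_torque': array([-0.03558163, -0.00092183,  0.00162043]), 'grip_force': 0.0, 'finger_gap': 85.52882071472403}
```

View pics/top0.png

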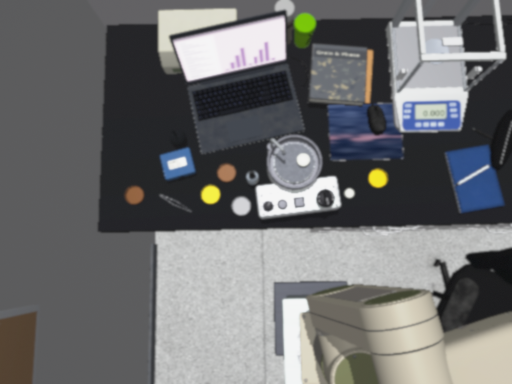

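View pics/scene0.png

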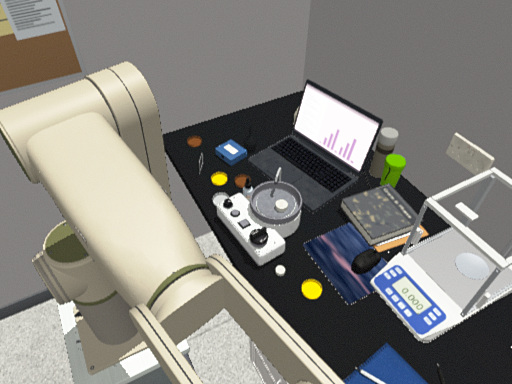

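The top view shows the polisher deck at about (298,198): the black stop is at its right end (325,199), then the square key (299,202), the round key (282,204) and the knob (268,206). There is no second polisher. I'll enlarge both views.

Run:
```python
import cv2,numpy as np
t=cv2.imread("pics/top0.png")[125:225,225:360]; s=cv2.imread("pics/scene0.png")[160:285,200:320]
a=cv2.resize(t,None,fx=5.9,fy=5.9,interpolation=cv2.INTER_CUBIC); b=cv2.resize(s,None,fx=4.8,fy=4.8,interpolation=cv2.INTER_CUBIC)
print(a.shape,b.shape)
cv2.imwrite("pics/tc.png",a);cv2.imwrite("pics/sc.png",b)
```

```text
(590, 796, 3) (600, 576, 3)
```

View pics/tc.png

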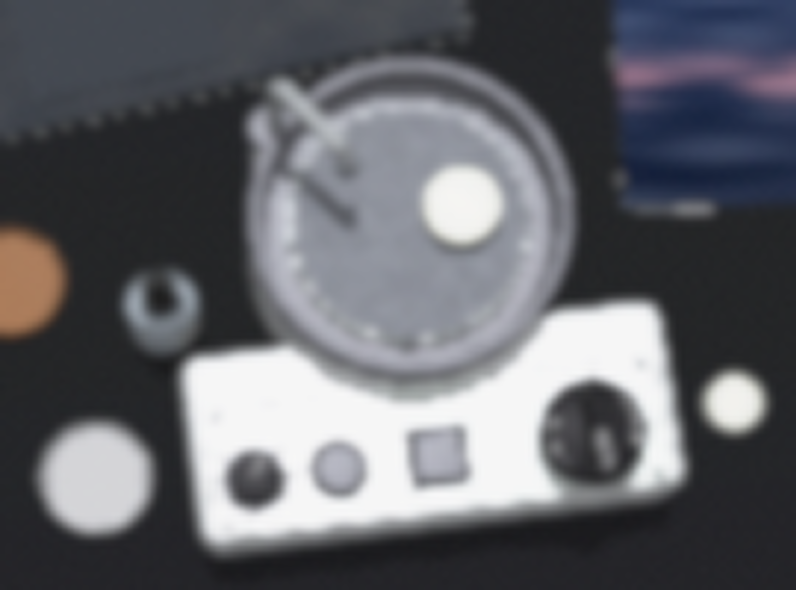

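View pics/sc.png

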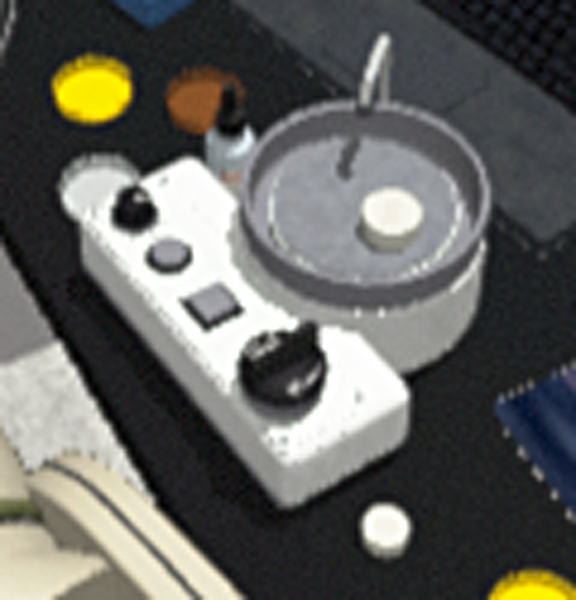

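The top crop shows the stop at (593,436), reset at (439,455), start at (339,468), knob at (255,479) and the bowl rim centred at (410,218). The scene crop shows reset at (213,304), start at (169,254), the stop dome at (283,365) and the knob at (134,206). Next I'll fit the machine pose.

Create h.py:
```python
import numpy as np
from bench import r,optics
from scipy.spatial.transform import Rotation as R
def proj(s,P):
    M=np.linalg.inv(s["pose"]);c=(M[:3,:3]@np.asarray(P,float).T).T+M[:3,3]
    return np.c_[s["cx"]+s["fx"]*c[:,0]/-c[:,2], s["cy"]-s["fy"]*c[:,1]/-c[:,2]]
def m2w(p,L):
    a=p[2];L=np.atleast_2d(np.asarray(L,float));c,s=np.cos(a),np.sin(a)
    return np.c_[p[0]+c*L[:,0]-s*L[:,1],p[1]+s*L[:,0]+c*L[:,1],L[:,2]]
def tool(p):  # world point -> shift in present tool axes
    s=r.sense();return R.from_euler("xyz",s["tcp_rot"],degrees=True).inv().apply(np.asarray(p)-s["tool_pos"])
```

Run:
```python
from h import *
from scipy.optimize import least_squares
L=np.array([[-90,0,80],[-90,54,80],[-90,100,91],[-90,-82,100],[36,0,113]])
t=(np.array([[439,455],[339,468],[255,479],[593,436],[410,218]])+.5)/5.9-.5+[225,125]
s=(np.array([[213,302],[169,252],[134,204],[283,365],[366,204]])+.5)/4.8-.5+[200,160]
T=optics.snapshot("top");S=optics.snapshot("scene")
for name,w in(("both",(1,1)),("top",(1,0)),("scene",(0,1))):
    f=lambda p:np.r_[w[0]*(proj(T,m2w(p,L))-t).ravel(),w[1]*(proj(S,m2w(p,L))-s).ravel()]
    q=least_squares(f,[500,100,0.1]);print(name,q.x,np.degrees(q.x[2]));print(q.fun.round(1))
p=q=least_squares(lambda p:np.r_[(proj(T,m2w(p,L))-t).ravel(),(proj(S,m2w(p,L))-s).ravel()],[500,100,.1]).x
print(m2w(p,[[-90,-82,122],[-90,0,80]]), proj(T,m2w(p,[[-90,-82,122]])))
```

```text
both [5.42141180e+02 1.07725124e+02 9.39555425e-02] 5.383256049238934
[ 0.9  0.5  0.9  0.3  0.7 -0.4  1.3 -0.1  1.5 -0.2 -0.6 -0.6 -0.3 -0.7
 -0.4 -1.5 -0.8 -0.7 -0.3 -3.2]
top [5.42375729e+02 1.11591143e+02 1.01474129e-01] 5.814039304506732
[-0.1  0.5 -0.1  0.3 -0.2 -0.2  0.3 -0.4  0.1 -0.3 -0.  -0.  -0.  -0.
 -0.  -0.  -0.  -0.  -0.  -0. ]
scene [5.40774113e+02 1.01395738e+02 8.37820256e-02] 4.80035646857913
[ 0.   0.   0.   0.   0.  -0.   0.   0.   0.   0.  -0.2  0.7  0.2  0.4
  0.2 -0.5 -0.5  0.9  0.4 -1.7]
[[460.23115657  17.64322808 122.        ]
 [452.53813229  99.28156085  80.        ]] [[327.41605572 197.37754516]]
```

The two cameras disagree by up to 10 mm, so I'll go above the deck with the fingers shut and measure with the wrist camera.

The rows are not in the units I measure in: shifts go in shares of 400 mm and turns go in shares of 90 degrees. I convert before sending: -347 mm / 400 = -0.8675, -303 mm / 400 = -0.7575, -77.5 degrees / 90 = -0.8611.

Emit:
tcp_steps --rows "0,0,-0.1078,0.095,-0.1075,-0.0225,0;0,0,-0.2156,0.19,-0.2175,-0.045,0;0,0,-0.3222,0.2825,-0.325,-0.0675,0;0,0,-0.43,0.3775,-0.4325,-0.0875,0;0,0,-0.5378,0.47,-0.5425,-0.11,0;0,0,-0.6444,0.565,-0.65,-0.1325,0;0,0,-0.7533,0.66,-0.7575,-0.155,0;0,0,-0.8611,0.7525,-0.8675,-0.175,0"

```text
time: 1.2
tool_pos: [363.5, -149.3, 301.7]
tcp_rot: [180.0, 0.0, 95.3]
ft_force: [1.0, -0.1, 0.5]
finger_gap: 0.0
grip_force: 0.0
```

Run:
```python
from h import *
s=r.sense();print(s["time"],s["tool_pos"],s["tcp_rot"],s["joint_pos"].round(1)); print(tool([455,60,300]))
```

```text
1.2 [ 363.4668468  -149.30014799  301.73783467] [1.79952243e+02 2.92383756e-02 9.52634421e+01] [-29.8 -26.9 108.6   0.   98.3 -35.1]
[200.02166489 110.34599515   1.72773833]
```

Scaled: 175 mm / 400 = 0.4375, 150 mm / 400 = 0.375.

Emit:
tcp_steps --rows "0,0,0,0.125,0.07,0,0;0,0,0,0.25,0.14,0,0;0,0,0,0.375,0.2075,0,0;0,0,0,0.4375,0.24,0,0;0,0,0,0.4375,0.24,0,0"

```text
time: 1.82
tool_pos: [443.7, 33.4, 300.9]
tcp_rot: [-180.0, -0.0, 95.2]
ft_force: [0.3, 0.2, 0.6]
finger_gap: 0.1
grip_force: 0.0
```

Run:
```python
from h import *
import cv2
s=optics.snapshot("wrist"); np.save("w1.npy",s["pose"]); cv2.imwrite("pics/w1.png",s["pixels"]);print(s["fx"],s["cx"],s["cy"],s["pose"].round(2))
```

```text
282.816439136491 258.15725890782164 190.6780482772301 [[ 1.0000e+00 -9.0000e-02 -2.0000e-02  4.3757e+02]
 [ 9.0000e-02  9.5000e-01  2.9000e-01  1.0680e+02]
 [-0.0000e+00 -2.9000e-01  9.6000e-01  4.4357e+02]
 [ 0.0000e+00  0.0000e+00  0.0000e+00  1.0000e+00]]
```

View pics/w1.png

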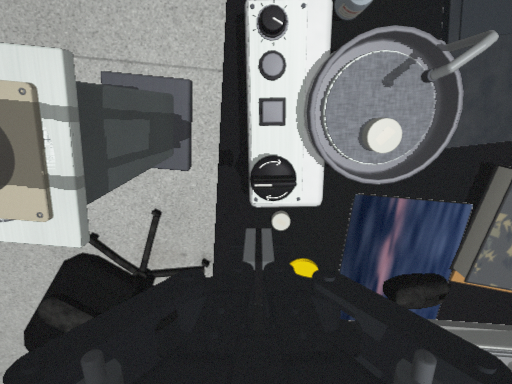

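The wrist view shows knob (272,20), start (272,65), reset (272,111), stop (273,177) and the shut fingertips near (258,230). I'll enlarge the stop and reset.

Run:
```python
import cv2
t=cv2.imread("pics/w1.png")[85:215,235:345]
cv2.imwrite("pics/w1c.png",cv2.resize(t,None,fx=4.6,fy=4.6,interpolation=cv2.INTER_CUBIC).clip(0,255))
```

```text
(no output)
```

View pics/w1c.png

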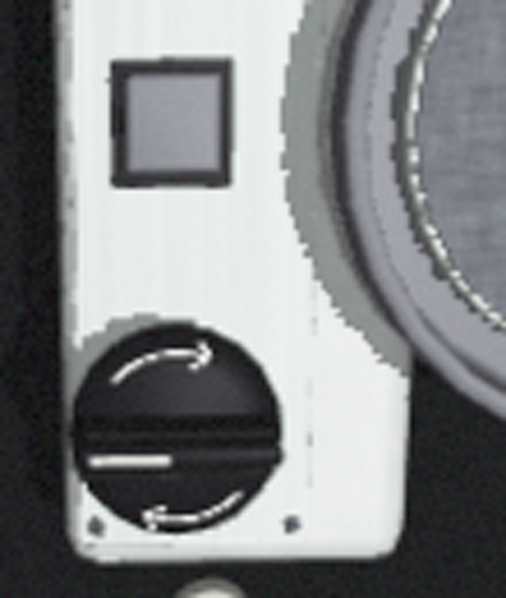

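The stop's rib top is centred at crop (182,460) with its white index at the front, and the reset key top at (172,122). Fitting the pose from the wrist view plus the top view.

Run:
```python
from h import *
from scipy.optimize import least_squares
W=optics.snapshot("wrist");T=optics.snapshot("top")
L=np.array([[-90,-82,122],[-90,0,80],[-90,54,80],[-90,100,91]])
w=np.r_[(np.array([[182,460],[172,122]])+.5)/4.6-.5+[235,85],[[272,65],[272,20]]]
Lt=np.array([[-90,0,80],[-90,54,80],[-90,100,91],[-90,-82,100],[36,0,113]])
t=(np.array([[439,455],[339,468],[255,479],[593,436],[410,218]])+.5)/5.9-.5+[225,125]
f=lambda p:(proj(W,m2w(p,L))-w).ravel()
q=least_squares(f,[542,108,.1]);print(q.x,np.degrees(q.x[2]),q.fun.round(1))
g=least_squares(lambda p:np.r_[f(p),.7*(proj(T,m2w(p,Lt))-t).ravel()],q.x);print(g.x,np.degrees(g.x[2]),g.fun.round(1))
for p in(q.x,g.x):print(m2w(p,[[-90,-82,122],[-90,0,80]]).round(1))
# check: fingertip
print(proj(W,[r.sense()["tool_pos"]]), tool(m2w(q.x,[[-90,-82,150]])[0]))
```

```text
[5.44316815e+02 1.08782907e+02 1.08990619e-01] 6.244702453566842 [ 0.   0.7  0.1  1.3 -0.2  0.1  0.  -1.6]
[5.44178759e+02 1.09053315e+02 1.09429787e-01] 6.269864961718725 [-0.1  0.5  0.   1.1 -0.3 -0.1 -0.1 -1.9  0.6 -0.1  0.7 -0.1  0.6 -0.4
  0.9 -0.8  0.6 -0.6]
[[463.8  17.5 122. ]
 [454.9  99.   80. ]]
[[463.7  17.7 122. ]
 [454.7  99.2  80. ]]
[[257.20336693 245.52829079]] [-15.20220448  19.2753637  151.16284866]
```

Scaled: 171 mm / 400 = 0.4275, 165 mm / 400 = 0.4125, -1 degrees / 90 = -0.0111.

Emit:
tcp_steps --rows "0,0,-0.0111,-0.0125,0.0175,0.125,0;0,0,-0.0111,-0.025,0.035,0.25,0;0,0,-0.0111,-0.0375,0.0483,0.35,0;0,0,-0.0111,-0.038,0.0483,0.4125,0;0,0,-0.0111,-0.038,0.0483,0.4275,0;0,0,-0.0111,-0.038,0.0483,0.4275,0"

```text
time: 2.72
tool_pos: [464.2, 17.5, 130.9]
tcp_rot: [180.0, 0.0, 95.9]
ft_force: [-0.1, -0.5, 0.7]
finger_gap: -0.0
grip_force: 0.0
```

```bash
python3 -c "
from h import *
print(r.sense()['tool_pos'])"
```

```text
[464.22459005  17.46823799 130.90396688]
```

Scaled: 16 mm / 400 = 0.04, 15 mm / 400 = 0.0375.

Emit:
tcp_steps --rows "0,0,0,0,0,0.0175,0;0,0,0,0,0,0.0275,0;0,0,0,0,0,0.0325,0;0,0,0,0,0,0.0375,0;0,0,0,0,0,0.04,0;0,0,0,0,0,0.04,0"

```text
time: 3.48
tool_pos: [465.1, 18.1, 115.6]
tcp_rot: [179.9, 0.0, 96.0]
ft_force: [-0.2, -0.6, 7.0]
finger_gap: 0.0
grip_force: 3.1
```

Scaled: 2.5 mm / 400 = 0.0063, 2 mm / 400 = 0.005.

Emit:
tcp_steps --rows "0,0,0,0,0,0.0025,0;0,0,0,0,0,0.005,0;0,0,0,0,0,0.0063,0;0,0,0,0,0,0.0063,0"

```text
time: 3.98
tool_pos: [465.6, 18.1, 114.3]
tcp_rot: [179.8, 0.0, 96.0]
ft_force: [-3.5, -0.5, 14.3]
finger_gap: 0.3
grip_force: 7.3
```

Hard stop reached at 14 N. Lifting 5 mm: no force there, at 3 mm below the unlatched height, means it latched.

Scaled: -6 mm / 400 = -0.015, -3 mm / 400 = -0.0075.

Emit:
tcp_steps --rows "0,0,0,0,0,-0.0075,0;0,0,0,0,0,-0.015,0;0,0,0,0,0,-0.015,0;0,0,0,0,0,-0.015,0"

```text
time: 4.47
tool_pos: [463.9, 18.2, 117.5]
tcp_rot: [-180.0, -0.0, 96.0]
ft_force: [0.1, -0.1, 0.3]
finger_gap: 0.1
grip_force: 0.0
```

```bash
python3 -c "
from h import *
s=r.sense();print(s['tool_pos'],s['ft_force'])
p=np.array([463.8,17.5]);a=np.radians(6.25);
for m in([-20,-28,140],[-20,-28,105]):
  w=m2w([463.8,17.5,a],[m])[0];print(w,tool(w))"
```

```text
[463.87317832  18.22459427 117.46183422] [ 0.11203484 -0.11117497  0.29478003]
[446.96714573 -12.51091497 140.        ] [-28.80854433 -20.02186848 -22.5310217 ]
[446.96714573 -12.51091497 105.        ] [-28.81274813 -20.00332553  12.46897313]
```

Latched: no force at 117.5 mm. Now beside the rib's front right.

Scaled: -28.8 mm / 400 = -0.072, -20 mm / 400 = -0.05.

Emit:
tcp_steps --rows "0,0,0,0,0,-0.0375,0;0,0,0,-0.0375,-0.025,-0.0375,0;0,0,0,-0.072,-0.05,-0.0375,0;0,0,0,-0.072,-0.05,-0.02,0;0,0,0,-0.072,-0.05,0.0125,0;0,0,0,-0.072,-0.05,0.0275,0;0,0,0,-0.072,-0.05,0.0313,0;0,0,0,-0.072,-0.05,0.0313,0"

```text
time: 5.48
tool_pos: [447.2, -12.3, 105.1]
tcp_rot: [-180.0, -0.0, 96.0]
ft_force: [0.1, 0.3, -0.1]
finger_gap: -0.1
grip_force: 0.0
```

Run:
```python
from h import *
import cv2
s=optics.snapshot("wrist");cv2.imwrite("pics/w2.png",cv2.resize(s["pixels"][100:384,160:400],None,fx=2,fy=2))
print(proj(s,[r.sense()["tool_pos"]]),proj(s,[[463.8,17.5,116]]))
```

```text
[[257.93066143 243.8498975 ]] [[297.25366285 202.51049682]]
```

View pics/w2.png

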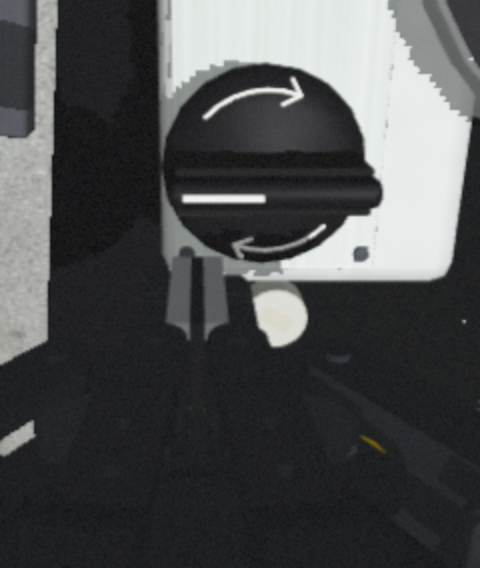

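The fingertips (crop 175–228, row 257) stand beside the front end of the rib, whose top spans 175–382 at row 198, so clear of contact. I'll advance to find contact.

Scaled: 13 mm / 400 = 0.0325, 12 mm / 400 = 0.03.

Emit:
tcp_steps --rows "0,0,0,0.01,0.0025,0,0;0,0,0,0.02,0.0025,0,0;0,0,0,0.025,0.0025,0,0;0,0,0,0.03,0.0025,0,0;0,0,0,0.0325,0.0025,0,0;0,0,0,0.0325,0.0025,0,0"

```text
time: 6.28
tool_pos: [446.9, 0.3, 105.3]
tcp_rot: [180.0, 0.0, 96.0]
ft_force: [1.2, -1.8, 0.4]
finger_gap: -0.3
grip_force: 0.9
```

Contact at the rib (about 2 N). Now I'll turn it on an arc with the head.

Scaled: 18 mm / 400 = 0.045, 12.5 mm / 400 = 0.0313, 42 degrees / 90 = 0.4667.

Emit:
tcp_steps --rows "0,0,0.0556,0.005,-0.0035,0,0;0,0,0.1111,0.0095,-0.0068,0,0;0,0,0.1667,0.015,-0.0093,0,0;0,0,0.2222,0.02,-0.0118,0,0;0,0,0.2778,0.0258,-0.0133,0,0;0,0,0.3333,0.0313,-0.0148,0,0;0,0,0.4,0.0383,-0.0155,0,0;0,0,0.4667,0.045,-0.016,0,0"

```text
time: 7.28
tool_pos: [438.5, 17.2, 105.4]
tcp_rot: [180.0, 0.1, 53.7]
ft_force: [-1.4, -4.9, 1.8]
finger_gap: 0.0
grip_force: 1.8
```

Run:
```python
from h import *
import cv2
s=optics.snapshot("wrist");cv2.imwrite("pics/w3.png",cv2.resize(s["pixels"][100:384,160:400],None,fx=2,fy=2))
print(r.sense()["ft_force"])
```

```text
[-1.11598264 -3.58686537  0.79420758]
```

View pics/w3.png

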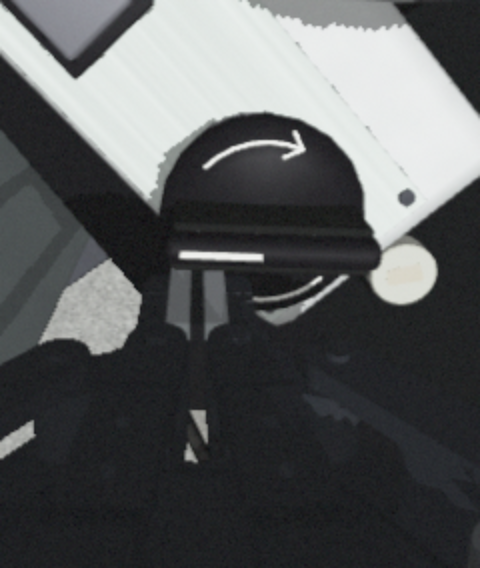

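The rib follows the finger: its index is parallel to the tool (row 257), a twist of about 42° = 0.74 rad, past release. Lifting straight off, then turning back.

Scaled: -35 mm / 400 = -0.0875, -25 mm / 400 = -0.0625, -42 degrees / 90 = -0.4667.

Emit:
tcp_steps --rows "0,0,0,0,0,-0.01,0;0,0,0,0,0,-0.03,0;0,0,0,0,0,-0.0625,0;0,0,0,-0.025,0,-0.0875,0;0,0,-0.1111,-0.035,0,-0.0875,0;0,0,-0.2222,-0.04,0,-0.0875,0;0,0,-0.3333,-0.045,0,-0.0875,0;0,0,-0.4667,-0.045,0,-0.0875,0"

```text
time: 8.32
tool_pos: [428.3, 2.7, 141.4]
tcp_rot: [179.9, 0.0, 95.1]
ft_force: [0.2, 0.4, 1.3]
finger_gap: -0.3
grip_force: 0.0
```

Run:
```python
from h import *
import cv2
s=optics.snapshot("wrist");cv2.imwrite("pics/w4.png",cv2.resize(s["pixels"][130:270,200:380],None,fx=4,fy=4,interpolation=cv2.INTER_CUBIC))
a=np.radians(6.25)
for z in(116,122):print(z,((proj(s,m2w([465.2,19.3,a],[[-27,0,z],[27,0,z],[0,0,z]]))-[200,130]+.5)*4-.5).round())
# same points from w2's pose scale check
print(r.sense()["tool_pos"],s["pose"][:3,3])
```

```text
116 [[303. 308.]
 [646. 301.]
 [474. 304.]]
122 [[305. 321.]
 [660. 314.]
 [482. 317.]]
[428.30643681   2.78522478 141.35465725] [421.98031837  76.21734563 284.01484247]
```

View pics/w4.png

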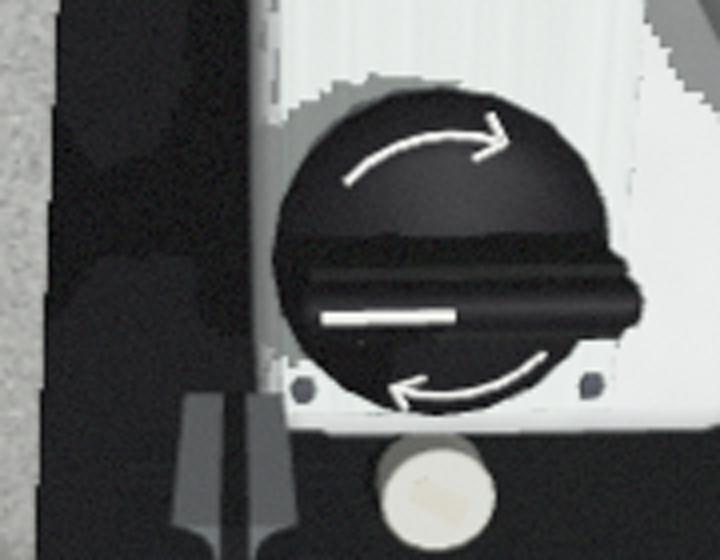

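The picture shows the rib back untwisted (index at row 317) and the fingers clear. Its height is ambiguous from the image, so I'll check with a feather touch on the rib top, below the 6 N that would move it.

```bash
python3 -c "
from h import *
print(tool([464.5,18.5,125]))"
```

```text
[12.09181376 37.53450039 16.41195635]
```

Scaled: 37 mm / 400 = 0.0925, 18 mm / 400 = 0.045.

Emit:
tcp_steps --rows "0,0,0,0.015,0.045,0,0;0,0,0,0.03,0.0925,0,0;0,0,0,0.03,0.0925,0.02,0;0,0,0,0.03,0.0925,0.0375,0;0,0,0,0.03,0.0925,0.0425,0;0,0,0,0.03,0.0925,0.045,0;0,0,0,0.03,0.0925,0.045,0"

```text
time: 9.25
tool_pos: [463.8, 18.1, 122.4]
tcp_rot: [180.0, 0.0, 94.7]
ft_force: [0.2, -0.1, 0.1]
finger_gap: -0.4
grip_force: 0.0
```

Emit:
tcp_steps --rows "0,0,0,0,0,0.0025,0;0,0,0,0,0,0.005,0;0,0,0,0,0,0.005,0"

```text
time: 9.62
tool_pos: [464.3, 18.1, 120.7]
tcp_rot: [180.0, 0.0, 94.7]
ft_force: [-1.1, -0.1, 3.7]
finger_gap: 0.1
grip_force: 2.3
```

A 3.7 N reaction at 120.7 mm means the stop is fully up. Next, the reset key.

Scaled: 82 mm / 400 = 0.205, 60 mm / 400 = 0.15.

Emit:
tcp_steps --rows "0,0,0,0,0,-0.0125,0;0,0,0,0,0,-0.0375,0;0,0,0,0.05,0,-0.0375,0;0,0,0,0.15,0,-0.0375,0;0,0,0,0.205,0,-0.0375,0;0,0,0,0.205,0,-0.0375,0"

```text
time: 10.38
tool_pos: [457.1, 101.0, 135.7]
tcp_rot: [180.0, -0.0, 94.8]
ft_force: [0.0, -0.4, -0.1]
finger_gap: -0.3
grip_force: 0.0
```

```bash
python3 -c "
from h import *
print(tool([455.5,99.7,84]))"
```

```text
[-1.19553793 -1.67983887 51.70195072]
```

Scaled: 60.5 mm / 400 = 0.1513, 60 mm / 400 = 0.15, -1 degrees / 90 = -0.0111.

Emit:
tcp_steps --rows "0,0,-0.0111,-0.003,-0.0043,0.05,0;0,0,-0.0111,-0.003,-0.0043,0.1,0;0,0,-0.0111,-0.003,-0.0043,0.125,0;0,0,-0.0111,-0.003,-0.0043,0.135,0;0,0,-0.0111,-0.003,-0.0043,0.1425,0;0,0,-0.0111,-0.003,-0.0043,0.15,0;0,0,-0.0111,-0.003,-0.0043,0.1513,0;0,0,-0.0111,-0.003,-0.0043,0.1513,0"

```text
time: 11.38
tool_pos: [456.1, 98.4, 75.3]
tcp_rot: [179.9, 0.0, 95.7]
ft_force: [0.8, -3.0, 1.6]
finger_gap: -0.1
grip_force: 1.2
```

Scaled: 1 mm / 400 = 0.0025, 0.5 mm / 400 = 0.0013.

Emit:
tcp_steps --rows "0,0,0,0,0,0.0013,0;0,0,0,0,0,0.0025,0;0,0,0,0,0,0.0025,0"

```text
time: 11.75
tool_pos: [456.2, 98.5, 74.9]
tcp_rot: [179.9, 0.0, 95.7]
ft_force: [-2.7, -3.4, 10.2]
finger_gap: -0.2
grip_force: 5.0
```

Run:
```python
from h import *
import cv2
for i in range(3): print(r.sense()["ft_force"],r.sense()["tool_pos"])
s=optics.snapshot("wrist");cv2.imwrite("pics/w5.png",cv2.resize(s["pixels"][60:384,120:440],None,fx=1.8,fy=1.8))
```

```text
[-2.66724864 -3.35566582 10.18851916] [456.16444985  98.49175026  74.86799345]
[-2.66724864 -3.35566582 10.18851916] [456.16444985  98.49175026  74.86799345]
[-2.66724864 -3.35566582 10.18851916] [456.16444985  98.49175026  74.86799345]
```

View pics/w5.png

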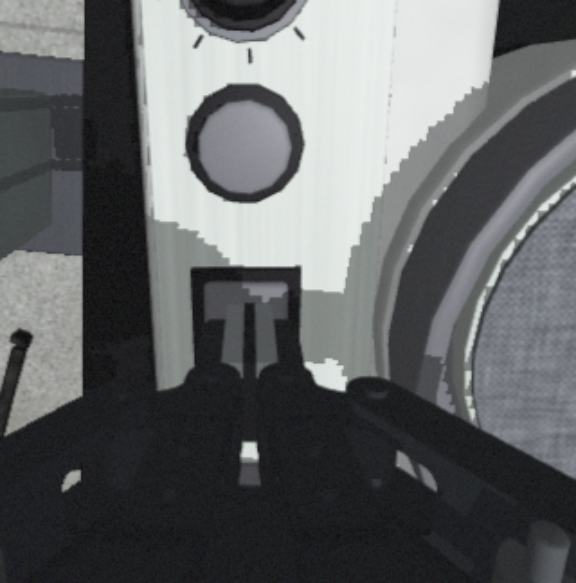

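The fingers are centred on the square key (around (247,300)), it is at its hard stop (10 N at 75 mm), and the start key at (245,143) is untouched. I'll retract clear and hand in.

Scaled: -140 mm / 400 = -0.35, -90 mm / 400 = -0.225.

Emit:
tcp_steps --rows "0,0,0,0,0,-0.01,0;0,0,0,0,0,-0.03,0;0,0,0,0,0,-0.1,0;0,0,0,0,0,-0.225,0;0,0,0,0,0,-0.35,0;0,0,0,0,0,-0.35,0"

```text
time: 12.55
tool_pos: [458.2, 99.1, 219.0]
tcp_rot: [179.5, -0.0, 95.7]
ft_force: [1.0, -0.0, -0.1]
finger_gap: 0.1
grip_force: 0.0
```

Run:
```python
from h import *
import cv2
s=optics.snapshot("wrist");t=optics.snapshot("top")["pixels"][125:225,225:360]
b=cv2.imread("pics/top0.png")[125:225,225:360]
cv2.imwrite("pics/fin.png",np.hstack([cv2.resize(s["pixels"],(440,330)),cv2.resize(t,(350,330))]))
```

```text
(no output)
```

View pics/fin.png

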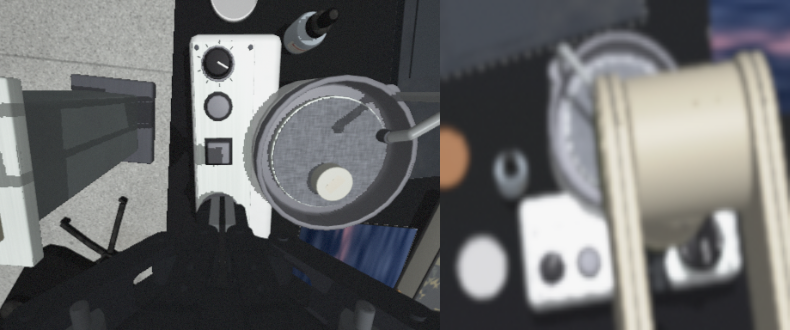

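The arm is clear. The machine, dish, bottle and cloth puck are in place, and the reset key (218,151) is free.

```bash
python3 -c "
from bench import workorder
print(workorder.hand_in())"
```

```text
the job is handed in; nothing more can be done
None
```

The stop was latched, then twisted about 0.74 rad until it released and was felt fully up. The reset key was pressed to its hard stop and let go, and the job was handed in just after 12.55 s with the robot touching nothing; no verdict came back.

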